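Stack spacer, washer and bushing on the leaning bolt of an assembly jig

TASK

Thread the three loose parts onto the leaning bolt of the assembly jig in this order: first the black spacer, down onto the jig's plate, then the steel washer, then the brass bushing with its flange down. Slide each one fully home, flat against what is below it, and let go of it before fetching the next. Leave the red bottle, the orange bin and the meter where they stand.

Things in the scene. Friction and masses are not known exactly. Their poses are not given: they have to be found in the camera images.
- jig: Assembly jig fixed to the bench: a flat aluminium foot, 130 x 110 x 10 mm, with two blue supports that carry a tilted aluminium plate. Origin at the centre of the foot's underside, on the bench; z up. The plate leans towards the jig's own -x side (roughly towards the robot). Its place and yaw vary.
- bolt: Steel bolt and the tilted plate it stands on; fixed. Origin where the bolt's axis meets the plate's upper face, 60 mm above the bench; z along the bolt, away from the plate, leaning 32 degrees from vertical towards the jig's -x; y level. Plate 100 x 100 mm centred on the origin. Bolt 14 mm in diameter, 62 mm long, its last 8 mm a taper to 6 mm. The full stack is 54 mm high; the bolt then stands out 8 mm.
- spacer: Black plastic spacer, a tube 36 mm outside diameter, 26 mm high, 18 mm hole right through; about 25 g. Starts standing on end on the bench, loose. Origin at the centre of its underside, z along the hole, up. Either end may go down.
- washer: Thick steel washer, 56 mm outside diameter, 8 mm thick, 18 mm hole; about 140 g. Starts lying flat on the bench, loose. Origin at the centre of its underside, z along the hole, up. Either face may go down.
- bushing: Brass flanged bushing, 20 mm high, 18 mm hole right through; flange 44 mm in diameter and 6 mm thick at the bottom, sleeve 30 mm in diameter above it; about 120 g. Starts standing on its flange on the bench, loose. Origin at the centre of the flange's underside, z along the hole, up.
- spacer_mid (a point): Centre of the spacer, on the hole's axis, 13 mm from either end.
- washer_mid (a point): Centre of the washer, on the hole's axis, 4 mm from either face.
- bottle: Red bottle, 40 mm in diameter, 115 mm high, standing on the bench; origin at the centre of its underside. Not to be disturbed.
- bin: Orange open bin, 130 x 100 mm, 55 mm high, on the bench; origin at the centre of its underside. Not to be disturbed.
- meter: Off-white meter box, 75 x 110 mm, 35 mm high, on the bench beyond the jig; origin at the centre of its underside. Not to be disturbed.

How it is judged:
On the way, in this order (a step that is already met when the one before it is completed fails the run):
1. the spacer is on the bolt, home on the plate, and released (x of spacer_mid in the frame of bolt between -0.004 and 0.004 m and y of spacer_mid in the frame of bolt between -0.004 and 0.004 m and z of spacer_mid in the frame of bolt between 0.011 and 0.015 m and angle between the z axis of spacer and the z axis of bolt, either way round below 0.12 rad and contact force between spacer and the fingers below 0.2 N and linear speed of spacer below 0.02 m/s), for 0.2 s.
2. the washer is on the bolt, home on the spacer, and released (x of spacer_mid in the frame of bolt between -0.004 and 0.004 m and y of spacer_mid in the frame of bolt between -0.004 and 0.004 m and z of spacer_mid in the frame of bolt between 0.011 and 0.015 m and angle between the z axis of each of spacer, washer and the z axis of bolt, either way round below 0.12 rad and x of washer_mid in the frame of bolt between -0.004 and 0.004 m and y of washer_mid in the frame of bolt between -0.004 and 0.004 m and z of washer_mid in the frame of bolt between 0.028 and 0.032 m and contact force between washer and the fingers below 0.2 N and linear speed of washer below 0.02 m/s), for 0.2 s.
3. the bushing is on the bolt, flange down, home on the washer, and released (x of spacer_mid in the frame of bolt between -0.004 and 0.004 m and y of spacer_mid in the frame of bolt between -0.004 and 0.004 m and z of spacer_mid in the frame of bolt between 0.011 and 0.015 m and angle between the z axis of each of spacer, washer, bushing and the z axis of bolt, either way round below 0.12 rad and x of washer_mid in the frame of bolt between -0.004 and 0.004 m and y of washer_mid in the frame of bolt between -0.004 and 0.004 m and z of washer_mid in the frame of bolt between 0.028 and 0.032 m and x of bushing in the frame of bolt between -0.004 and 0.004 m and y of bushing in the frame of bolt between -0.004 and 0.004 m and z of bushing in the frame of bolt between 0.032 and 0.036 m and contact force between bushing and the fingers below 0.2 N and linear speed of bushing below 0.02 m/s), for 0.2 s.
At the end, for the whole second after the job is handed in: All three parts sit on the bolt at rest and released: the spacer on the plate, the washer on the spacer, the bushing flange down on the washer; each within 2 mm of its seat along the bolt, within 4 mm sideways and square to the bolt within 0.12 rad (all of step 3 and contact force between each of spacer, washer and the fingers below 0.2 N and linear speed of each of spacer, washer below 0.02 m/s); the robot touches nothing.
It fails at once if the bottle is pushed more than 20 mm or tipped (distance of bottle from where it was at the start of the episode above 0.02 m or angle between bottle's own z axis and vertical above 0.3 rad).
It fails at once if the bin is pushed more than 20 mm or tipped (distance of bin from where it was at the start of the episode above 0.02 m or angle between bin's own z axis and vertical above 0.3 rad).
It fails at once if the meter is pushed more than 20 mm or tipped (distance of meter from where it was at the start of the episode above 0.02 m or angle between meter's own z axis and vertical above 0.3 rad).
It also fails if it takes over 72 s, if anything falls off the work surface, if the arm or the gripper's body presses on something with over 40 N, if the wrist force passes 120 N, or if a joint passes its speed limit or range.

ROBOT

A 6-joint arm with a two-finger parallel gripper is mounted at the origin on the work surface. World frame = base frame: x ahead of the robot, y to its left, z up, the work surface at z = 0. Lengths are in m, angles in rad, forces in N, time in s.
With the tool pointing down it reaches from about 0.35 to 0.975 m from the base axis. Payload 4.9 kg.
Tool frame: the origin (TCP) lies midway between the tips of the shut fingers; the grasp point (between the pads) lies 19 mm behind it (manip.pinch_z is the distance from the TCP to the grasp point, in m); z points along the fingers, y is the direction in which the jaws open and shut (so a half turn about z gives the same grasp; the last joint's range is limited). The gripper opens to 85 mm and grips with 20 to 120 N. Pads are 22 mm wide; open, the fingers measure 114 mm over their backs; the gripper's body (76 mm by 85 mm) begins 54 mm behind the grasp point. The pads swing forward as they close: fully open they stand 13 mm farther back than shut.
Start: joints at [0.981, 0.053, 1.613, -0, 1.476, -0.119], TCP at [0.283, 0.557, 0.231] pointing down, gripper open.
Joint ranges: [-3.01, 3.01], [-1.01, 2.22], [0.06, 2.58], [-1.02, 4.17], [0.09, 2.62], [-3.14, 3.14]. Speed limits (rad/s): [2.57, 2.57, 3.14, 3.14, 3.14, 3.14].

INTERFACE

Orientations are given as a unit quaternion [w, x, y, z].
In Python, from plant import manip gives the robot as it stands.
- The arm moves only by the tool drive_tool, never from a script. Its argument "commands" is text: rows parted by semicolons, each of 5 numbers parted by spaces: the finger opening in mm, from 0 to 85.4, then the shift along the tool's x, y, z in units of 30 mm (1.0 is 30 mm), then the turn about the tool's z in degrees. A call has exactly 8 rows; each row shifts and turns the commanded pose from where the row before left it, along the tool's axes as they then stand; what a row does not reach is not made up. A row lasts 1/8 s, in which the tool goes at most 62.5 mm and 10.7 degrees, less where a joint would pass 70% of its speed; a pose out of reach is approached as far as the arm can. A call is refused whole if a number of a shift passes 1 or a number of a turn 10.7, either way. A call with a gripper value outside its range is refused whole. The fingers move at their own pace and stop on an object; the grip force is fixed at half the most. Time passes only in rows, so rows that do not move let the fingers close, or fill a call up. It gives the time, the measured TCP pose, the force and the opening at its end, in the units of the state.
- manip.state(): the state, without advancing time (a new reading comes with each control period).
- manip.grab_frame(name): name is "scene" or "top" or "wrist"; returns the picture (420x560x3 uint8, red, green, blue); there is no depth.
- manip.camera_params(name): a dict with "fx", "fy", "cx", "cy" (pixels), "xyz" and "orientation" of the camera in the world. Camera axes: x right, y down, z forward; pixel columns grow to the right and rows downward; lengths in m; the calibration is good to about 2 mm. The wrist camera is an equidistant fisheye: a pixel r from the principal point sees the ray r / f radians off the axis. A picture is of the moment at which its call begins: read the wrist's pose just before it. camera_params takes no time and is no camera call; for the wrist camera it gives the pose at the moment of the call.
- manip.job_done(): hands the job in, once; it reports no verdict.
The state is a dict: "time": time; "joint_pos": joint angles; "joint_vel": joint speeds; "joint_efforts": joint torques, N m; "tool_pos": TCP position; "tool_rot": TCP orientation; "contact_force": force on the tool from outside, world axes, zero at the start; "ft_torque": the same for the moment, N m; "gripper_width": opening from 0.0 (shut) to 1.0 (fully open).
Only numpy, scipy, OpenCV 4.12 (cv2) and the standard library are available. Lean on these libraries where they do the work, as an engineer would, in place of code of your own. Each camera call takes 0.05 s, during which the arm holds its last target. There are 200 camera calls.

## Working session

There is one attempt and no reset: what is moved stays moved. The work goes in short steps, Python scripts to look and compute and a tool call to move; the robot and the scene stay as the last step left them, time stands still between calls to the robot, and variables do not carry over. Pictures are saved under pics/ and viewed, about 8 in all and at most 12, crops included, and the job is handed in when it is done.

Besides the shell and the picture viewer there is one more tool, called after ">>>" by a JSON object that holds its "api" and its "payload", one argument or row to a line. drive_tool: Moves the arm, as the interface text tells. Its arguments: {"type":"object","properties":{"commands":{"type":"string"}},"required":["commands"]}

```bash
ls; mkdir -p pics
python3 - <<'E'
from plant import manip
import cv2,numpy as np
print(manip.state(), manip.pinch_z)
for n in("scene","top","wrist"):
    p=manip.camera_params(n);print(n,p)
    im=manip.grab_frame(n);cv2.imwrite(f"pics/{n}0.png",im[:,:,::-1])
E
```

```text
pics
{'time': 0.0, 'joint_pos': array([ 9.80981425e-01,  5.33287897e-02,  1.61427236e+00,  1.06495209e-05,
        1.47598825e+00, -1.19002345e-01]), 'joint_vel': array([-0.0012583 , -0.00010383, -0.0016403 ,  0.00099915,  0.00132552,
       -0.00027136]), 'joint_efforts': array([ 1.25260012e-03, -3.93703973e+01, -3.70169663e+01, -2.26226683e-05,
        7.34141737e-03, -8.03456970e-06]), 'tool_pos': array([0.28316325, 0.55649042, 0.23009334]), 'tool_rot': array([-3.51441279e-04,  2.33238457e-01,  9.72419059e-01, -9.34484342e-04]), 'contact_force': array([-0.31585422,  0.26944914, -0.17539336]), 'ft_torque': array([-0.04658115,  0.04496887, -0.00930376]), 'gripper_width': 1.0019769685961255} 0.0187
scene {'fx': 531.5914574364486, 'fy': 531.5914574364486, 'cx': 280.1643037940078, 'cy': 208.25513027866066, 'xyz': array([ 1.28834966, -0.35901263,  0.95404958]), 'orientation': array([-0.30125842,  0.80055217,  0.48847491, -0.17248723])}
top {'fx': 403.22246599389024, 'fy': 403.22246599389024, 'cx': 280.8337547774704, 'cy': 214.69306222073314, 'xyz': array([ 0.50193154, -0.01051437,  0.94030507]), 'orientation': array([-0.04297896,  0.70761611, -0.70445298,  0.03432551])}
wrist {'fx': 325.19226210127806, 'fy': 325.19226210127806, 'cx': 278.03662420134907, 'cy': 208.03123770193008, 'xyz': array([0.21523305, 0.59312213, 0.37281896]), 'orientation': array([0.13144113, 0.84241264, 0.51648484, 0.07942029])}
```

View pics/top0.png

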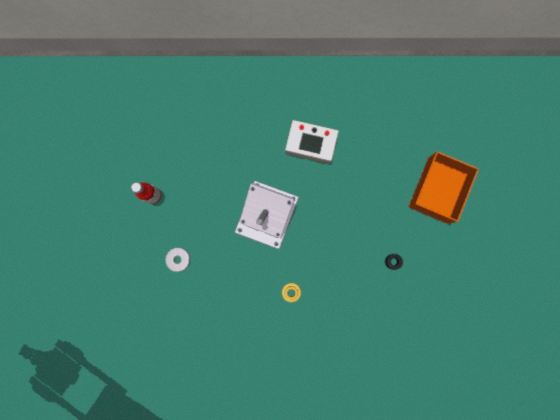

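View pics/scene0.png

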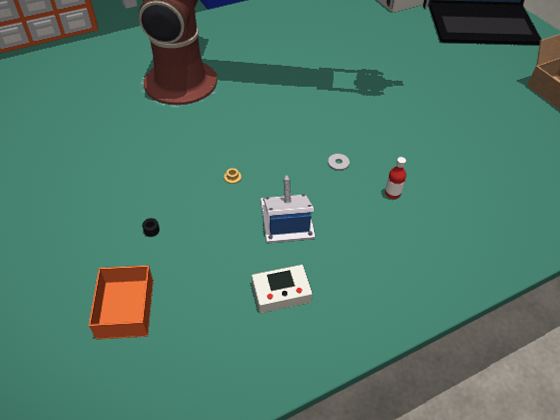

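```bash
cat > h.py <<'E'
import numpy as np,cv2
from scipy.spatial.transform import Rotation as R
def rot(q): return R.from_quat(np.r_[q[1:],q[0]]).as_matrix()
def proj(p,X,fish=False):
    c=(np.atleast_2d(X)-p["xyz"])@rot(p["orientation"])
    if fish:
        r=np.linalg.norm(c[:,:2],axis=1);s=np.arctan2(r,c[:,2])/np.maximum(r,1e-9);u=c[:,:2]*s[:,None]
    else: u=c[:,:2]/c[:,2:]
    return u*p["fx"]+[p["cx"],p["cy"]]
def ground(p,uv,z,fish=False):
    a=(np.asarray(uv,float)-[p["cx"],p["cy"]])/p["fx"]
    if fish:
        t=np.linalg.norm(a);d=np.r_[a/t*np.sin(t),np.cos(t)]
    else: d=np.r_[a,1]
    d=rot(p["orientation"])@d
    return p["xyz"]+d*(z-p["xyz"][2])/d[2]
def bolt(x,y,psi):  # bolt frame: origin, matrix
    s,c=np.sin(np.radians(32)),np.cos(np.radians(32))
    Rz=R.from_euler("z",psi).as_matrix()
    return np.array([x,y,.06]),Rz@np.array([[c,0,-s],[0,1,0],[s,0,c]])
E
python3 - <<'E'
from h import *
from plant import manip
a=cv2.imread("pics/top0.png");b=cv2.imread("pics/scene0.png")
A=cv2.resize(a[170:260,225:310],None,fx=4.6,fy=4.6,interpolation=cv2.INTER_CUBIC)
B=cv2.resize(b[165:250,250:335],None,fx=4.6,fy=4.6,interpolation=cv2.INTER_CUBIC)
h=max(A.shape[0],B.shape[0])
pad=lambda i:cv2.copyMakeBorder(i,0,h-i.shape[0],0,0,0)
cv2.imwrite("pics/jig.png",np.hstack([pad(A),pad(B)]))
T=manip.camera_params("top");S=manip.camera_params("scene")
def seg(im,cen,r):
    x,y=cen;c=im[y-r:y+r,x-r:x+r].astype(int)
    d=np.abs(c-np.median(c[[0,-1]].reshape(-1,3),axis=0)).sum(2)>50
    n,l,s,ce=cv2.connectedComponentsWithStats(d.astype(np.uint8));k=1+np.argmax(s[1:,4])
    cn,_=cv2.findContours((l==k).astype(np.uint8),0,2);h=cv2.minEnclosingCircle(cn[0])
    return np.add(h[0],[x-r,y-r]),h[1],s[k]
for n,tp,sc,z in(("spacer",(394,261),(151,228),.026),("washer",(178,259),(339,161),.008),("bushing",(291,292),(233,175),.006)):
    t=seg(a,tp,22);s=seg(b,sc,20)
    print(n,t[0],t[1],ground(T,t[0],z),s[0],ground(S,s[0],z/2))
E
```

```text
spacer [393.13793182 261.37931061] 9.24154281616211 [ 0.49783265 -0.25175367  0.026     ] [150.5 227.5] [ 0.50040402 -0.25693667  0.013     ]
washer [177.35185242 259.48148155] 12.833219528198242 [0.49951725 0.23920615 0.008     ] [338.35294151 161.11764717] [0.50048405 0.2402424  0.004     ]
bushing [290.86563873 292.20484543] 10.205830574035645 [ 0.42663351 -0.02261002  0.006     ] [232.40740776 176.18518448] [ 0.42738949 -0.02304321  0.003     ]
```

View pics/jig.png

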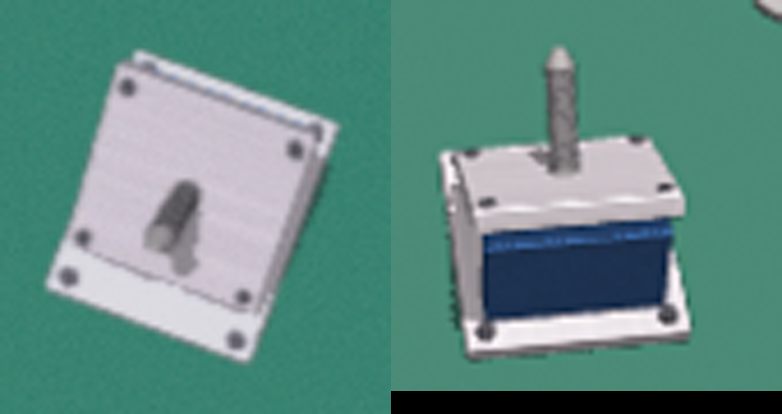

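Run:
```python
from h import *
from plant import manip
from scipy.optimize import least_squares
T=manip.camera_params("top");S=manip.camera_params("scene")
t=lambda u,v:np.array([225+(u+.5)/4.6-.5,170+(v+.5)/4.6-.5]); s=lambda u,v:np.array([250+(u-391+.5)/4.6-.5,165+(v+.5)/4.6-.5])
B=[(T,t(160,240),(0,0,.062)),(T,t(188,188),(0,0,0)),(T,t(118,65),(.05,.05,0)),(T,t(318,130),(.05,-.05,0)),
   (S,s(559,46),(0,0,.062)),(S,s(565,172),(0,0,0)),(S,s(684,194),(.05,.05,0)),(S,s(638,138),(-.05,.05,0)),(S,s(476,222),(.05,-.05,0))]
F=[(T,t(338,125),(.065,-.055,.01)),(T,t(47,288),(-.065,.055,.01)),(T,t(248,360),(-.065,-.055,.01)),(T,t(137,52),(.065,.055,.01)),
   (S,s(469,349),(.065,-.055,.01)),(S,s(690,332),(.065,.055,.01))]
def f(q,full=False):
    o,M=bolt(*q[:3]);Rz=R.from_euler("z",q[2]).as_matrix();r=[]
    for p,u,X in B:r.append(proj(p,o+M@np.array(X))[0]-u)
    for p,u,X in F:r.append(proj(p,np.r_[o[:2],0]+Rz@(np.array(X)+[q[3],0,0]))[0]-u)
    return np.array(r) if full else np.ravel(r)
r=least_squares(f,[.5,.02,-.3,0],loss="soft_l1")
print(r.x);print(f(r.x,True).round(1).tolist())
o,M=bolt(*r.x[:3]);print("tip",o+M[:,2]*.062)
```

```text
[ 0.60799695  0.0333135  -0.34192491 -0.00263349]
[[-0.2, 0.4], [0.5, -0.1], [0.1, -1.1], [0.4, 0.4], [-0.3, 0.8], [-0.0, 0.3], [0.3, -0.1], [2.2, -0.4], [-0.5, -1.8], [0.2, -0.9], [-0.2, 0.1], [0.8, 0.6], [-0.3, -0.7], [-0.1, -0.1], [0.5, -1.4]]
tip [0.5770439  0.04432982 0.11257898]
```

```bash
cat >> h.py <<'E'
def to(x,y,z,rows=8,head=None):
    "rows of shift from the present pose to TCP target x,y,z, in tool units of 30 mm"
    from plant import manip
    s=manip.state();M=rot(s["tool_rot"])
    h=np.degrees(np.arctan2(M[1,0],M[0,0]))
    t=0 if head is None else h-head
    M=M@R.from_euler("z",t,degrees=True).as_matrix()
    d=M.T@(np.array([x,y,z])-s["tool_pos"])/.03
    print("t",round(s["time"],2),"tcp",s["tool_pos"].round(4),"head",h.round(2),"tilt",M[:,2].round(4),"F",s["contact_force"].round(1),"w",round(s["gripper_width"]*85.4,1))
    print("turn",round(float(t),2),"total",d.round(3),"rows",rows,(d/rows).round(3))
E
python3 -c "
from h import *
to(.498,-.252,.17,24,160.4)"
```

```text
t 0.15 tcp [0.2832 0.5566 0.2303] head 153.02 tilt [-9.0e-04 -1.3e-03 -1.0e+00] F [ 0.   0.  -0.8] w 85.4
turn -7.38 total [-15.787 -22.987   2.041] rows 24 [-0.658 -0.958  0.085]
```

>>> {"api": "drive_tool", "payload": {
  "commands": "85 -0.5 -0.7 0 -7.4;85 -0.66 -0.96 0.08 0;85 -0.66 -0.96 0.08 0;85 -0.66 -0.96 0.08 0;85 -0.66 -0.96 0.08 0;85 -0.66 -0.96 0.08 0;85 -0.66 -0.96 0.08 0;85 -0.66 -0.96 0.08 0"
}}

```text
time: 1.15
tool_pos: [0.3503, 0.2939, 0.2141]
tool_rot: [-0.0, 0.17, 0.985, -0.0]
contact_force: [0.0, -0.2, 0.4]
gripper_width: 0.998
```

>>> {"api": "drive_tool", "payload": {
  "commands": "85 -0.66 -0.96 0.08 0;85 -0.66 -0.96 0.08 0;85 -0.66 -0.96 0.08 0;85 -0.66 -0.96 0.08 0;85 -0.66 -0.96 0.08 0;85 -0.66 -0.96 0.08 0;85 -0.66 -0.96 0.08 0;85 -0.66 -0.96 0.08 0"
}}

```text
time: 2.15
tool_pos: [0.4224, 0.0238, 0.195]
tool_rot: [-0.0, 0.17, 0.985, 0.0]
contact_force: [1.1, -0.6, 2.1]
gripper_width: 0.995
```

>>> {"api": "drive_tool", "payload": {
  "commands": "85 -0.66 -0.96 0.08 0;85 -0.66 -0.96 0.08 0;85 -0.66 -0.96 0.08 0;85 -0.66 -0.96 0.08 0;85 -0.66 -0.96 0.08 0;85 -0.66 -0.96 0.08 0;85 -0.66 -0.96 0.08 0;85 0 0 0 0"
}}

```text
time: 3.15
tool_pos: [0.4853, -0.2129, 0.1779]
tool_rot: [-0.001, 0.171, 0.985, 0.0]
contact_force: [0.2, -1.0, -0.4]
gripper_width: 0.995
```

Run:
```python
from h import *
from plant import manip
to(.498,-.252,.06)
p=manip.camera_params("wrist");im=manip.grab_frame("wrist");cv2.imwrite("pics/w1.png",im[:,:,::-1])
c=proj(p,[[.498,-.252,.026],[.498,-.252,0]],True);print(c)
g=im.astype(int).max(2)<60;n,l,s,ce=cv2.connectedComponentsWithStats(g.astype(np.uint8))
for k in range(1,n):
    if s[k,4]>150: print(s[k],ce[k])
```

```text
t 3.15 tcp [ 0.4853 -0.2129  0.1779] head 160.27 tilt [-1.1e-03  5.0e-04 -1.0e+00] F [ 0.2 -1.  -0.4] w 85.0
turn 0.0 total [-0.842 -1.083  3.929] rows 8 [-0.105 -0.135  0.491]
[[242.83723029 216.3707028 ]
 [245.40608915 208.18462202]]
[ 224  195   36   40 1026] [241.59649123 214.24074074]
[    8   265   540   155 40005] [277.45971754 368.21009874]
```

View pics/w1.png

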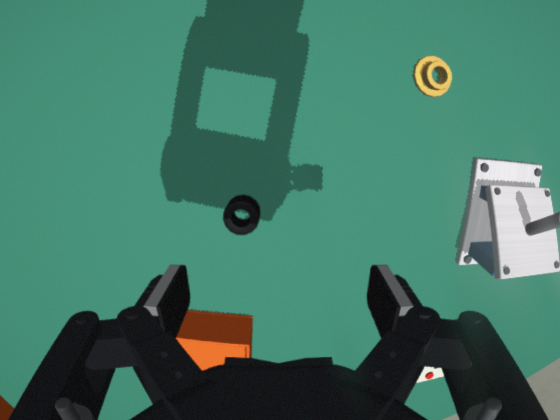

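>>> {"api": "drive_tool", "payload": {
  "commands": "85 -0.2 -0.28 0.7 0;85 -0.2 -0.28 0.8 0;85 -0.22 -0.28 0.8 0;85 -0.22 -0.27 0.8 0;60 0 0 0.8 0;60 0 0 0.8 0;60 0 0 0.8 0;60 0 0 0.15 0"
}}

```text
time: 4.2
tool_pos: [0.4966, -0.2492, 0.0071]
tool_rot: [-0.002, 0.169, 0.986, 0.001]
contact_force: [0.1, -0.1, 0.6]
gripper_width: 0.708
```

Run:
```python
from h import *
from plant import manip
to(.498,-.253,.008)
p=manip.camera_params("wrist");im=manip.grab_frame("wrist");cv2.imwrite("pics/w2.png",im[:,:,::-1])
a=np.linspace(0,6.28,60);c=np.c_[.498+.018*np.cos(a),-.253+.018*np.sin(a),a*0+.026]
cv2.polylines(im,[proj(p,c,True).astype(np.int32)],True,(255,0,0),1);cv2.imwrite("pics/w2.png",im[:,:,::-1])
```

```text
t 4.2 tcp [ 0.4966 -0.2492  0.0071] head 160.49 tilt [-0.0034  0.0026 -1.    ] F [ 0.1 -0.1  0.6] w 60.5
turn 0.0 total [-0.087 -0.104 -0.029] rows 8 [-0.011 -0.013 -0.004]
```

View pics/w2.png

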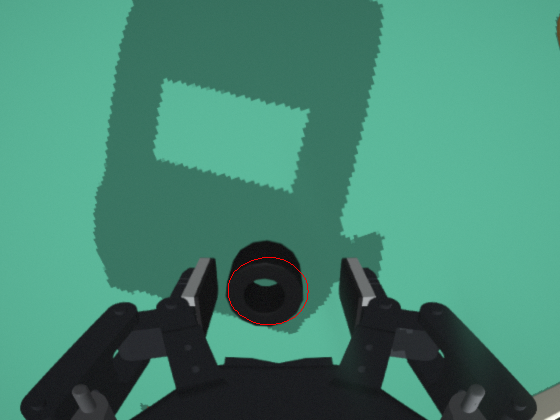

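>>> {"api": "drive_tool", "payload": {
  "commands": "60 -0.08 -0.12 0 0;45 0 0 0 0;20 0 0 0 0;20 0 0 0 0;20 0 0 0 0;20 0 0 -0.5 0;20 0 0 -0.8 0;20 0 0 -0.8 0"
}}

```text
time: 5.25
tool_pos: [0.499, -0.2554, 0.0732]
tool_rot: [0.0, 0.17, 0.985, 0.0]
contact_force: [-0.9, -0.7, -0.3]
gripper_width: 0.402
```

Run:
```python
from h import *
from plant import manip
o,M=bolt(.608,.0333,-.342)
# jaw axis above plate point t=26mm (uphill), grasp h
for t,h in((.027,.018),):
    q=o+M[:,0]*t+M[:,2]*h
    print("jaw flat",q)
to(*(o+M[:,0]*.03+[0,0,.06]),24)
```

```text
jaw flat [0.62058509 0.02881985 0.08957269]
t 5.25 tcp [ 0.499  -0.2554  0.0732] head 160.42 tilt [ 1.e-04  0.e+00 -1.e+00] F [-0.9 -0.7 -0.3] w 34.3
turn 0.0 total [-1.047 10.283 -2.088] rows 24 [-0.044  0.428 -0.087]
```

Run:
```python
from h import *
to(.6282,.0261,.105,10)
```

```text
t 5.25 tcp [ 0.499  -0.2554  0.0732] head 160.42 tilt [ 1.e-04  0.e+00 -1.e+00] F [-0.9 -0.7 -0.3] w 34.3
turn 0.0 total [-0.913 10.283 -1.059] rows 10 [-0.091  1.028 -0.106]
```

>>> {"api": "drive_tool", "payload": {
  "commands": "20 -0.1 0.6 -0.9 0;20 -0.1 0.95 -0.9 0;20 -0.1 0.95 0 0;20 -0.1 0.95 0 0;20 -0.1 0.95 0 0;20 -0.1 0.95 0 0;20 -0.1 0.95 0 0;20 -0.1 0.95 0 0"
}}

```text
time: 6.25
tool_pos: [0.5949, -0.0577, 0.1267]
tool_rot: [0.0, 0.17, 0.985, -0.0]
contact_force: [-0.3, 0.3, -0.8]
gripper_width: 0.397
```

>>> {"api": "drive_tool", "payload": {
  "commands": "20 -0.1 0.95 0 0;20 0 0.95 0 0;20 0 0.7 0 0;20 0 0.45 0 0;20 0 0 0.4 0;20 0 0 0.4 0;20 0 0 0 0;20 0 0 0 0"
}}

```text
time: 7.25
tool_pos: [0.6279, 0.0261, 0.1017]
tool_rot: [-0.0, 0.17, 0.985, -0.0]
contact_force: [-0.2, 1.0, -0.4]
gripper_width: 0.399
```

Run:
```python
from h import *
from plant import manip
to(.6282,.0261,.0925)
p=manip.camera_params("wrist");im=manip.grab_frame("wrist")
cv2.imwrite("pics/w3.png",im[:,:,::-1])
o,M=bolt(.608,.0333,-.342)
for X in ([0,0,.062],[0,0,0],[-.05,.05,0],[-.05,-.05,0],[.05,.05,0],[.05,-.05,0]):
    q=proj(p,o+M@np.array(X),True)[0];print(X,q.round(1));cv2.drawMarker(im,tuple(int(v) for v in q.round()),(255,0,0),0,9)
cv2.imwrite("pics/w3m.png",im[:,:,::-1])
```

```text
t 7.25 tcp [0.6279 0.0261 0.1017] head 160.38 tilt [-6.e-04 -1.e-04 -1.e+00] F [-0.2  1.  -0.4] w 34.1
turn 0.0 total [-0.011  0.005  0.306] rows 8 [-0.001  0.001  0.038]
[0, 0, 0.062] [274.8 163.8]
[0, 0, 0] [275.9 203.4]
[-0.05, 0.05, 0] [352.5 129.8]
[-0.05, -0.05, 0] [199.8 130. ]
[0.05, 0.05, 0] [362.3 286.9]
[0.05, -0.05, 0] [189.7 286.8]
```

View pics/w3m.png

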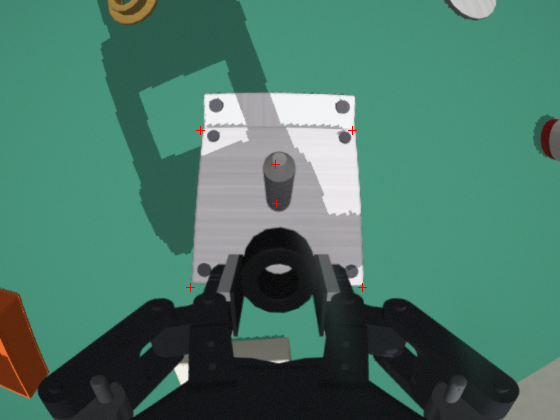

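>>> {"api": "drive_tool", "payload": {
  "commands": "20 0 0 0.2 0;20 0 0 0.13 0;20 0.05 0 0.11 0;20 0.05 0 0.1 0;20 0.06 0 0.1 0;20 0.06 0 0.1 0;20 0.01 0 0.05 0;20 0 0 0 0"
}}

```text
time: 8.3
tool_pos: [0.6248, 0.0303, 0.0855]
tool_rot: [0.003, 0.17, 0.985, 0.002]
contact_force: [-9.2, 5.7, 25.3]
gripper_width: 0.393
```

Run:
```python
from h import *
from plant import manip
to(.62,.0285,.12)
s=manip.state();M=rot(s["tool_rot"]);p=manip.camera_params("wrist")
for a in((0,0,0),(0,0,-.011)):print(proj(p,s["tool_pos"]+M@np.array(a),True))
im=manip.grab_frame("wrist")
b=manip.grab_frame("scene")
A=im[110:390,140:420];B=cv2.resize(b[150:255,245:350],(400,400),interpolation=cv2.INTER_CUBIC)
cv2.imwrite("pics/w4.png",np.hstack([cv2.resize(A,(400,400)),B])[:,:,::-1])
```

```text
t 8.3 tcp [0.6248 0.0303 0.0855] head 160.46 tilt [ 0.007   0.0021 -1.    ] F [-9.2  5.7 25.3] w 33.5
turn 0.0 total [ 0.124 -0.106 -1.15 ] rows 8 [ 0.016 -0.013 -0.144]
[[275.15025876 268.70318467]]
[[274.95792756 279.85109413]]
```

View pics/w4.png

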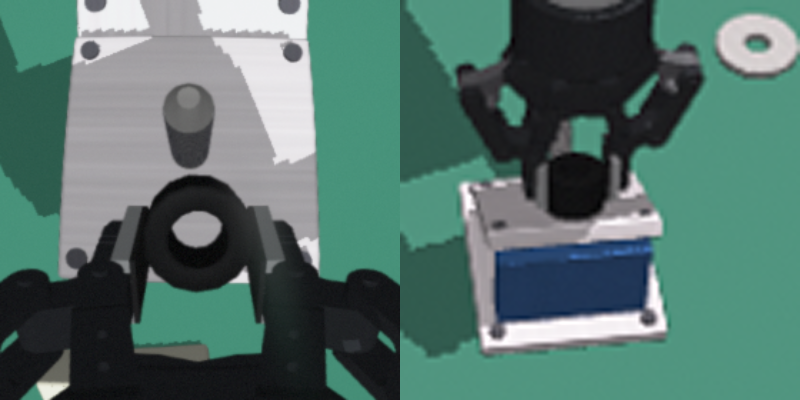

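>>> {"api": "drive_tool", "payload": {
  "commands": "20 0 0 0.08 0;20 0 0 0.08 0;20 0 0 0.08 0;20 0 0 0 0;20 0 0 0 0;20 0 0 0 0;20 0 0 0 0;20 0 0 0 0"
}}

```text
time: 9.4
tool_pos: [0.6251, 0.0307, 0.0796]
tool_rot: [0.003, 0.17, 0.986, 0.002]
contact_force: [-12.4, 6.7, 30.1]
gripper_width: 0.39
```

Run:
```python
from h import *
from plant import manip
to(.62,.0285,.12)
im=manip.grab_frame("wrist")
b=manip.grab_frame("scene")
A=im[110:390,140:420];B=cv2.resize(b[150:255,245:350],(400,400),interpolation=cv2.INTER_CUBIC)
cv2.imwrite("pics/w5.png",np.hstack([cv2.resize(A,(400,400)),B])[:,:,::-1])
```

```text
t 9.4 tcp [0.6251 0.0307 0.0796] head 160.48 tilt [ 0.0072  0.0027 -1.    ] F [-12.4   6.7  30.1] w 33.3
turn 0.0 total [ 0.127 -0.12  -1.347] rows 8 [ 0.016 -0.015 -0.168]
```

View pics/w5.png

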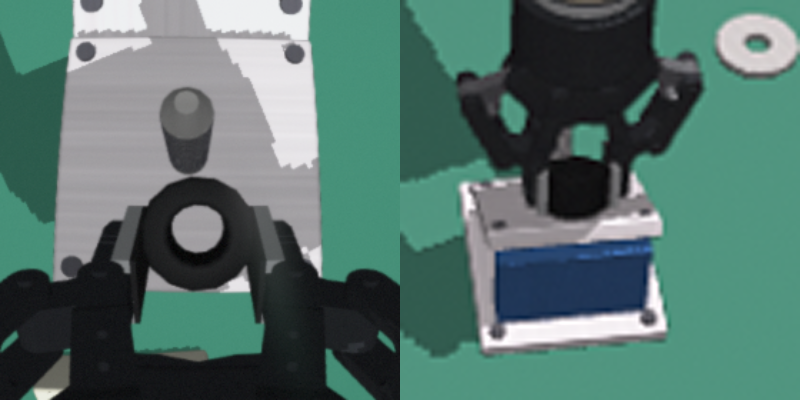

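>>> {"api": "drive_tool", "payload": {
  "commands": "20 0 0 -0.5 0;20 0 0 -0.6 0;20 0 0 -0.6 0;20 0.2 0 -0.6 0;20 0.5 0 0 0;20 0.5 0 0 0;20 0.3 0 0 0;20 0.2 0 0 0"
}}

```text
time: 10.5
tool_pos: [0.5723, 0.0464, 0.1393]
tool_rot: [-0.001, 0.17, 0.985, -0.0]
contact_force: [0.0, -0.4, -0.3]
gripper_width: 0.389
```

Run:
```python
from h import *
from plant import manip
to(.5665,.0481,.1194)
im=manip.grab_frame("wrist")
b=manip.grab_frame("scene")
A=im[110:390,140:420];B=cv2.resize(b[140:245,235:340],(400,400),interpolation=cv2.INTER_CUBIC)
cv2.imwrite("pics/w6.png",np.hstack([cv2.resize(A,(400,400)),B])[:,:,::-1])
```

```text
t 10.5 tcp [0.5723 0.0464 0.1393] head 160.44 tilt [-0.0012  0.     -1.    ] F [ 0.  -0.4 -0.3] w 33.2
turn 0.0 total [ 0.202 -0.01   0.665] rows 8 [ 0.025 -0.001  0.083]
```

>>> {"api": "drive_tool", "payload": {
  "commands": "20 0.1 0 0.1 0;20 0.1 0 0.2 0;20 0 0 0.2 0;20 0 0 0.1 0;20 0 0 0 0;20 0 0 0 0;20 0 0 0 0;20 0 0 0 0"
}}

```text
time: 11.6
tool_pos: [0.568, 0.048, 0.1223]
tool_rot: [0.0, 0.17, 0.985, 0.0]
contact_force: [-0.7, -0.1, 0.2]
gripper_width: 0.39
```

Run:
```python
from h import *
from plant import manip
to(.5665,.0481,.1194)
im=manip.grab_frame("wrist")
b=manip.grab_frame("scene")
A=im[110:390,140:420];B=cv2.resize(b[140:245,235:340],(400,400),interpolation=cv2.INTER_CUBIC)
cv2.imwrite("pics/w6.png",np.hstack([cv2.resize(A,(400,400)),B])[:,:,::-1])
```

```text
t 11.6 tcp [0.568  0.048  0.1223] head 160.42 tilt [ 4.e-04 -0.e+00 -1.e+00] F [-0.7 -0.1  0.2] w 33.3
turn 0.0 total [ 0.049 -0.014  0.098] rows 8 [ 0.006 -0.002  0.012]
```

View pics/w6.png

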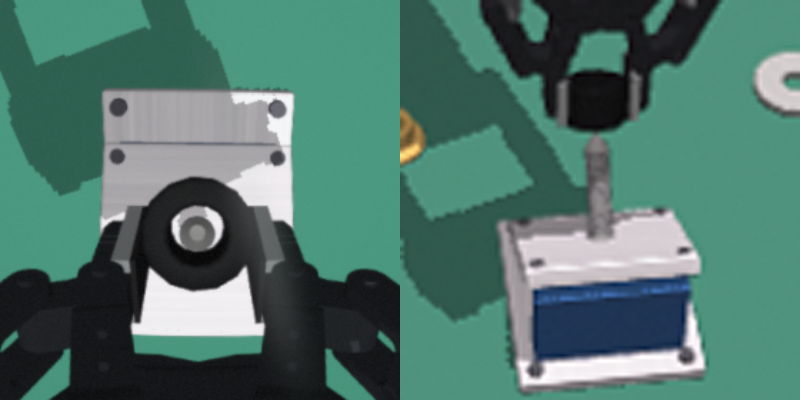

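>>> {"api": "drive_tool", "payload": {
  "commands": "20 -0.14 0 0.224 0;20 -0.14 0 0.224 0;20 -0.14 0 0.224 0;20 -0.14 0 0.224 0;20 -0.14 0 0.224 0;20 -0.14 0 0.224 0;20 -0.14 0 0.224 0;20 0 0 0 0"
}}

```text
time: 12.7
tool_pos: [0.596, 0.0379, 0.074]
tool_rot: [0.0, 0.17, 0.985, -0.0]
contact_force: [2.4, -0.3, -2.3]
gripper_width: 0.39
```

Run:
```python
from h import *
from plant import manip
to(.5665,.0481,.1194)
s=manip.state();o,M=bolt(.608,.0333,-.342)
Rz=R.from_euler("z",-.342).as_matrix()
b=s["tool_pos"]+Rz@np.array([.009,0,-.0034]);print("bottom in bolt frame mm",(M.T@(b-o)*1e3).round(1))
```

```text
t 12.7 tcp [0.596  0.0379 0.074 ] head 160.42 tilt [ 7.e-04 -5.e-04 -1.e+00] F [ 2.4 -0.3 -2.3] w 33.3
turn 0.0 total [ 1.038 -0.008 -1.513] rows 8 [ 0.13  -0.001 -0.189]
bottom in bolt frame mm [ 2.3  0.2 11.1]
```

>>> {"api": "drive_tool", "payload": {
  "commands": "20 -0.09 0 0.14 0;20 -0.09 0 0.14 0;20 0 0 0 0;44 0 0 0 0;60 0 0 0 0;60 0 0 0 0;60 0 0 0 0;60 0 0 0 0"
}}

```text
time: 13.7
tool_pos: [0.6007, 0.0364, 0.0667]
tool_rot: [0.0, 0.17, 0.985, -0.0]
contact_force: [0.7, 0.7, -0.1]
gripper_width: 0.7
```

Run:
```python
from h import *
from plant import manip
to(.499,.239,.13,head=160.4)
im=manip.grab_frame("wrist")
b=manip.grab_frame("scene")
A=im[110:390,140:420];B=cv2.resize(b[140:245,235:340],(400,400),interpolation=cv2.INTER_CUBIC)
cv2.imwrite("pics/w7.png",np.hstack([cv2.resize(A,(400,400)),B])[:,:,::-1])
```

```text
t 13.7 tcp [0.6007 0.0364 0.0667] head 160.42 tilt [ 1.e-04 -0.e+00 -1.e+00] F [ 0.7  0.7 -0.1] w 59.8
turn 0.02 total [ 5.458  5.227 -2.11 ] rows 8 [ 0.682  0.653 -0.264]
```

View pics/w7.png

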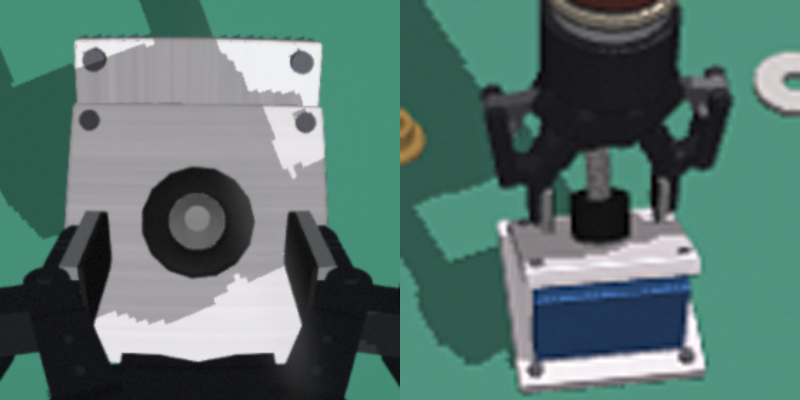

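>>> {"api": "drive_tool", "payload": {
  "commands": "70 0 0 -0.7 0;75 0 0 -0.8 0;80 0 0 -0.8 0;85 0.7 0.7 0 0;85 0.95 0.9 0 0;85 0.95 0.9 0 0;85 0.95 0.9 0 0;85 0.95 0.9 0 0"
}}

```text
time: 14.8
tool_pos: [0.5167, 0.2044, 0.1377]
tool_rot: [0.001, 0.17, 0.985, 0.001]
contact_force: [0.2, -0.2, 0.7]
gripper_width: 0.997
```

>>> {"api": "drive_tool", "payload": {
  "commands": "85 0.95 0.9 0 0;85 0 0 0 0;85 0 0 0 0;85 0 0 0 0;85 0 0 0 0;85 0 0 0 0;85 0 0 0 0;85 0 0 0 0"
}}

```text
time: 15.8
tool_pos: [0.4989, 0.2381, 0.1356]
tool_rot: [-0.0, 0.17, 0.985, -0.0]
contact_force: [-0.0, 0.7, -0.4]
gripper_width: 0.996
```

Run:
```python
from h import *
from plant import manip
to(.5,.2395,.13,head=160.4)
p=manip.camera_params("wrist");im=manip.grab_frame("wrist");cv2.imwrite("pics/w8.png",im[:,:,::-1])
c=proj(p,[[.5,.2395,.008]],True)[0];print(c)
s=manip.state();print("tcp px",proj(p,s["tool_pos"],True))
x,y=c.astype(int);r=70
q=im.astype(int);g=(q.min(2)>95)
g[:, :max(0,x-r)]=0;g[:,x+r:]=0;g[:max(0,y-r)]=0;g[y+r:]=0
n,l,st,ce=cv2.connectedComponentsWithStats(g.astype(np.uint8))
for k in range(1,n):
    if st[k,4]>100: print(st[k],ce[k])
k=1+np.argmax(st[1:,4]);cn,_=cv2.findContours((l==k).astype(np.uint8),0,2)
e=cv2.fitEllipse(max(cn,key=len));print(e,ground(p,e[0],.007,True))
```

```text
t 15.8 tcp [0.4989 0.2381 0.1356] head 160.42 tilt [-2.e-04 -1.e-04 -1.e+00] F [-0.   0.7 -0.4] w 85.0
turn 0.02 total [-0.019  0.058  0.186] rows 8 [-0.002  0.007  0.023]
[278.44490086 198.5850054 ]
tcp px [[275.22270904 268.63183466]]
[ 249  168   63   62 2733] [280.17563117 198.31503842]
((280.17388916015625, 198.35641479492188), (61.156246185302734, 62.22354507446289), 108.23741912841797) [0.50057913 0.24088685 0.007     ]
```

>>> {"api": "drive_tool", "payload": {
  "commands": "85 0 0.05 0.5 0;85 0 0 0.8 0;85 0 0 0.8 0;85 0 0 0.8 0;85 0 0 0.8 0;75 0 0 0.5 0;70 0 0 0.25 0;70 0 0 0.1 0"
}}

```text
time: 16.85
tool_pos: [0.4995, 0.2396, -0.001]
tool_rot: [0.0, 0.17, 0.985, 0.0]
contact_force: [-0.2, -1.4, -0.1]
gripper_width: 0.821
```

Run:
```python
from h import *
from plant import manip
to(.5,.2395,-.003,head=160.4)
```

```text
t 16.85 tcp [ 0.4995  0.2396 -0.001 ] head 160.43 tilt [ 0.  0. -1.] F [-0.2 -1.4 -0.1] w 70.1
turn 0.03 total [-0.017  0.002  0.067] rows 8 [-0.002  0.     0.008]
```

Close, then lift.

>>> {"api": "drive_tool", "payload": {
  "commands": "60 0 0 0.03 0;40 0 0 0 0;40 0 0 0 0;40 0 0 0 0;40 0 0 0 0;40 0 0 -0.3 0;40 0 0 -0.7 0;40 0 0 -0.8 0"
}}

```text
time: 17.85
tool_pos: [0.499, 0.2394, 0.0528]
tool_rot: [-0.0, 0.17, 0.985, -0.0]
contact_force: [0.3, -0.2, -0.9]
gripper_width: 0.606
```

Run:
```python
from h import *
from plant import manip
p=manip.camera_params("wrist");im=manip.grab_frame("wrist");cv2.imwrite("pics/w9.png",im[:,:,::-1])
# washer hung between pads? fit ellipse
q=im.astype(int);g=(q.min(2)>95);g[:150]=0;g[330:]=0;g[:,:180]=0;g[:,380:]=0
n,l,st,ce=cv2.connectedComponentsWithStats(g.astype(np.uint8))
for k in range(1,n):
    if st[k,4]>200: print(st[k],ce[k].round(1))
# target: washer centre u=-33-18 (tip below uphill part); TCP z: tip .1126 + clearance
o,M=bolt(.608,.0333,-.342);Rz=R.from_euler("z",-.342).as_matrix()
t=o+Rz@np.array([-.051,0,0]);print(t)
to(t[0],t[1],.125,head=160.4)
```

```text
[ 223  222  111  101 8062] [278.1 271.9]
[0.55995362 0.05040397 0.06      ]
t 17.9 tcp [0.5016 0.2404 0.0568] head 160.43 tilt [ 0.0057  0.0019 -1.    ] F [2.5 0.7 0.8] w 52.4
turn 0.03 total [-3.967 -5.305 -2.273] rows 8 [-0.496 -0.663 -0.284]
```

>>> {"api": "drive_tool", "payload": {
  "commands": "40 -0.3 -0.4 -0.8 0;40 -0.5 -0.7 -0.8 0;40 -0.6 -0.85 -0.7 0;40 -0.6 -0.85 0 0;40 -0.6 -0.85 0 0;40 -0.6 -0.85 0 0;40 -0.5 -0.5 0 0;40 -0.3 -0.3 0 0"
}}

```text
time: 18.9
tool_pos: [0.5596, 0.0488, 0.1212]
tool_rot: [0.0, 0.17, 0.985, 0.0]
contact_force: [0.2, -0.7, -0.8]
gripper_width: 0.608
```

Run:
```python
from h import *
from plant import manip
to(.56,.0504,.113,head=160.4)
```

```text
t 18.9 tcp [0.5596 0.0488 0.1212] head 160.38 tilt [ 1.e-04  3.e-04 -1.e+00] F [ 0.2 -0.7 -0.8] w 51.9
turn -0.02 total [0.006 0.054 0.273] rows 8 [0.001 0.007 0.034]
```

>>> {"api": "drive_tool", "payload": {
  "commands": "40 0 0.04 0.2 0;40 0 0 0.2 0;40 0 0 0.1 0;40 0 0 0.1 0;40 0 0 0.05 0;40 0 0 0.05 0;40 0 0 0 0;40 0 0 0 0"
}}

```text
time: 19.9
tool_pos: [0.5595, 0.0503, 0.104]
tool_rot: [-0.0, 0.169, 0.986, -0.002]
contact_force: [-12.5, -4.7, 19.4]
gripper_width: 0.612
```

```bash
cat > wv.py <<'E'
from h import *
from plant import manip
import sys
to(.56,.0504,.098,head=160.4)
im=manip.grab_frame("wrist");cv2.imwrite("pics/%s.png"%sys.argv[1],im[:,:,::-1])
b=manip.grab_frame("scene");cv2.imwrite("pics/%ss.png"%sys.argv[1],b[:,:,::-1])
q=im.astype(int);g=(q.min(2)>95)&(q.max(2)-q.min(2)<45);g[:150]=0;g[345:]=0;g[:,:180]=0;g[:,380:]=0
n,l,st,ce=cv2.connectedComponentsWithStats(g.astype(np.uint8))
for k in range(1,n):
    if st[k,4]>200: print(st[k],ce[k].round(1))
E
python3 wv.py w10
```

```text
t 19.9 tcp [0.5595 0.0503 0.104 ] head 160.5 tilt [-0.0011 -0.0032 -1.    ] F [-12.5  -4.7  19.4] w 52.2
turn 0.1 total [-0.014  0.008  0.199] rows 8 [-0.002  0.001  0.025]
[  209   188   143   157 18465] [279.  263.4]
```

Run:
```python
from h import *
a=cv2.imread("pics/w10.png")[130:390,150:410];b=cv2.imread("pics/w10s.png")[125:225,240:340]
cv2.imwrite("pics/v11.png",np.hstack([cv2.resize(a,(400,400)),cv2.resize(b,(400,400),interpolation=cv2.INTER_CUBIC)]))
```

```text
(no output)
```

View pics/v11.png

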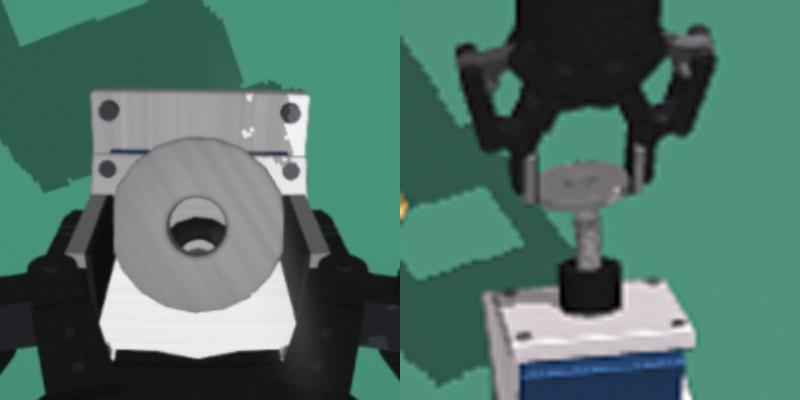

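```bash
cat > tilt.py <<'E'
from h import *
from scipy.optimize import least_squares
def fit(p,tcp,Rt,obs,r,th0=.5):
    """obs: L,R,T,B pixel extremes of a circle of radius r; returns tilt deg and centre offset mm in tool frame"""
    a=np.linspace(0,2*np.pi,360)
    def f(q):
        th=q[0];n=np.array([np.sin(th),0,-np.cos(th)]);e=np.array([np.cos(th),0,np.sin(th)])
        X=q[1:]+r*(np.outer(np.cos(a),e)+np.outer(np.sin(a),[0,1,0]))
        u=proj(p,tcp+X@Rt.T,True)
        return np.r_[u[:,0].min(),u[:,0].max(),u[:,1].min(),u[:,1].max()]-obs
    s=least_squares(f,[th0,0,0,-.01],x_scale=[.1,.01,.01,.01]);return np.degrees(s.x[0]),s.x[1:]*1e3,s.fun
E
python3 - <<'E'
from tilt import *
from plant import manip
s=manip.state();p=manip.camera_params("wrist");M=rot(s["tool_rot"])
k=lambda a,b,c,d:np.array([150+a*.65,150+b*.65,130+c*.65,130+d*.65])
for t0 in(.3,.7): print(fit(p,s["tool_pos"],M,k(113,285,137,312),.028,t0))
for t0 in(.3,.7): print(fit(p,s["tool_pos"],M,k(166,227.5,196,257),.009,t0))
E
```

```text
(np.float64(29.717329152771118), array([-2.3507868 ,  2.07106081, -3.16467006]), array([-0.68904178,  0.69049878,  0.6864133 , -0.7030853 ]))
(np.float64(29.717546857223077), array([-2.3507697 ,  2.07106082, -3.16466128]), array([-0.68904176,  0.69049876,  0.68641203, -0.70308658]))
(np.float64(27.90642961566544), array([  3.59113118,   1.34598893, -14.85691029]), array([ 0.00000000e+00,  0.00000000e+00,  1.13686838e-13, -1.70530257e-13]))
(np.float64(31.83248350537577), array([  3.62375537,   1.34599667, -14.8381468 ]), array([ 2.27373675e-13, -1.70530257e-13, -6.82121026e-13,  2.84217094e-13]))
```

>>> {"api": "drive_tool", "payload": {
  "commands": "40 0 0 0.05 0;40 0 0 0.05 0;40 0 0 0.05 0;40 0 0 0.03 0;40 0 0 0 0;40 0 0 0 0;40 0 0 0 0;40 0 0 0 0"
}}

```text
time: 21.0
tool_pos: [0.5606, 0.0496, 0.0998]
tool_rot: [0.001, 0.169, 0.986, -0.002]
contact_force: [-11.5, -6.8, 23.3]
gripper_width: 0.609
```

```bash
python3 wv.py w11
```

```text
t 21.0 tcp [0.5606 0.0496 0.0998] head 160.5 tilt [ 0.0013 -0.0046 -1.    ] F [-11.5  -6.8  23.3] w 52.0
turn 0.1 total [0.027 0.018 0.061] rows 8 [0.003 0.002 0.008]
[  208   187   145   158 18865] [279.5 263. ]
```

>>> {"api": "drive_tool", "payload": {
  "commands": "40 0 0 -0.4 0;40 0 0 -0.4 0;40 0 0 -0.3 0;40 -0.2 0 0 0;40 -0.2 0 0 0;40 0 0 0 0;40 0 0 0 0;40 0 0 0 0"
}}

```text
time: 22.1
tool_pos: [0.5707, 0.0467, 0.1276]
tool_rot: [-0.0, 0.17, 0.985, -0.0]
contact_force: [-0.7, -0.8, -0.1]
gripper_width: 0.606
```

```bash
sed -i 's/^to(.*/to(.572,.0461,.1145)/' wv.py; python3 wv.py w12
python3 - <<'E'
from h import *
a=cv2.imread("pics/w12.png")[130:390,150:410]
g=cv2.resize(a,(52,52),interpolation=cv2.INTER_AREA)[14:40,14:40].mean(2).astype(int)
for r in g: print(*["%3d"%v for v in r])
b=cv2.imread("pics/w12s.png")[135:185,255:320].astype(int)
m=(b.min(2)>85)&(b.max(2)-b.min(2)<40)
for r in m: print("".join(".#"[int(v)] for v in r))
E
```

```text
t 22.1 tcp [0.5707 0.0467 0.1276] head 160.42 tilt [-6.e-04  1.e-04 -1.e+00] F [-0.7 -0.8 -0.1] w 51.7
turn 0.0 total [-0.049 -0.003  0.435] rows 8 [-0.006 -0.     0.054]
[  212   168   134   170 19661] [278.9 249.3]
151 146 153 152 151 149 151 156 157 155 155 156 157 156 152 153 153 155 159 159 155 157 169 240 196 114
131 148 155 155 154 152 152 152 151 149 149 150 149 148 148 149 149 151 150 150 150 147 145 193 176 114
 63  95 163 162 162 162 162 162 161 161 161 161 161 161 160 160 160 160 160 160 160 150  73 123 192 115
 90 125 163 162 163 162 162 162 162 158 152 148 148 150 159 161 161 169 177 162 162 150  72 127 197 114
164 164 164 164 164 164 159 147 133 128 128 125 129 130 124 136 149 166 223 187 180 181 172 217 196 114
166 166 166 166 166 148 130 132 129 130 133 131 128 134 133 131 136 147 214 229 230 222 232 234 201 115
164 164 165 163 141 127 133 135 133 130 132 134 131 131 136 133 135 140 141 193 229 231 232 233 206 115
161 161 160 136 129 128 131 134 136 133 132 134 135 131 134 137 134 138 141 136 186 229 231 232 213 115
163 162 145 131 130 131 129 135 136 137 133 134 137
[... 4420 characters left out ...]
........................................
..............................###................................
..............................####...............................
.............................#####...............................
.............................######..............................
.............................######..............................
..............................###.#..............................
..............................####...............................
..............................####...............................
..............................####...............................
..............................##..#..............................
```

>>> {"api": "drive_tool", "payload": {
  "commands": "40 -0.05 0 0.15 0;40 0 0 0.15 0;40 0 0 0.13 0;40 -0.08 0 0.128 0;40 -0.08 0 0.128 0;40 -0.08 0 0.128 0;40 0 0 0 0;40 0 0 0 0"
}}

```text
time: 23.2
tool_pos: [0.5789, 0.0437, 0.1032]
tool_rot: [-0.0, 0.17, 0.985, -0.0]
contact_force: [-0.9, -0.9, -2.7]
gripper_width: 0.609
```

```bash
cat > bf.py <<'E'
from h import *
from plant import manip
import sys
s=manip.state();o,M=bolt(.608,.0333,-.342)
b=s["tool_pos"]+[0,0,float(sys.argv[1])]
print("held point in bolt frame mm",(M.T@(b-o)*1e3).round(1),"F in bolt frame",(M.T@s["contact_force"]).round(1),"t",s["time"])
E
python3 bf.py .0065
```

```text
held point in bolt frame mm [ 0.2  0.  58.5] F in bolt frame [-1.9 -1.1 -2. ] t 23.2
```

>>> {"api": "drive_tool", "payload": {
  "commands": "40 -0.08 0 0.127 0;40 -0.08 0 0.127 0;40 -0.08 0 0.127 0;40 -0.08 0 0.127 0;40 -0.08 0 0.127 0;40 -0.08 0 0.127 0;40 0 0 0 0;40 0 0 0 0"
}}

```text
time: 24.2
tool_pos: [0.5915, 0.0393, 0.0813]
tool_rot: [-0.002, 0.17, 0.985, -0.0]
contact_force: [-10.6, 4.2, 7.9]
gripper_width: 0.612
```

```bash
python3 bf.py .0065
```

```text
held point in bolt frame mm [-0.2  0.1 32.9] F in bolt frame [-5.5  0.4 12.8] t 24.2
```

>>> {"api": "drive_tool", "payload": {
  "commands": "40 -0.04 0 0.06 0;40 0 0 0 0;66 0 0 0 0;75 0 0 0 0;75 0 0 0 0;75 0 0 0 0;75 0 0 0 0;75 0 0 0 0"
}}

```text
time: 25.2
tool_pos: [0.5938, 0.0384, 0.0787]
tool_rot: [0.0, 0.17, 0.985, -0.0]
contact_force: [0.4, 0.7, 0.1]
gripper_width: 0.88
```

```bash
python3 bf.py .0065
python3 - <<'E'
from tilt import *
from plant import manip
s=manip.state();p=manip.camera_params("wrist");T=rot(s["tool_rot"])
im=manip.grab_frame("wrist");b=manip.grab_frame("scene")
cv2.imwrite("pics/w13.png",im[:,:,::-1]);cv2.imwrite("pics/w13s.png",b[:,:,::-1])
o,M=bolt(.608,.0333,-.342);a=np.linspace(0,6.283,90)
S=manip.camera_params("scene")
# predicted seated washer top edge in both views, to compare with masks
for nm,P,I,f in(("w",p,im,True),("s",S,b,False)):
    X=o+np.c_[.028*np.cos(a),.028*np.sin(a),a*0+.034]@M.T;u=proj(P,X,f)
    print(nm,"pred bbox",u.min(0).round(1),u.max(0).round(1))
    lo=u.min(0).astype(int)-12;hi=u.max(0).astype(int)+12
    g=I.astype(int)[lo[1]:hi[1],lo[0]:hi[0]].mean(2).astype(int)
    k=6 if f else 2
    print(lo)
    for r in g[::k]: print(*["%3d"%v for v in r[::k]])
E
```

```text
held point in bolt frame mm [ 0.5  0.1 29.4] F in bolt frame [ 0.2  0.8 -0.1] t 25.2
w pred bbox [215.1 214.8] [334.6 333.2]
[203 202]
 59  56 132 147 149 148 149 148 148 149 147 147 148 148 147 148 149 149 149 148 149 219 221 218
150 149 150 151 149 150 151 150 151 150 149 148 141 133 135 151 148 150 150 150 151 220 222 223
154 154 153 152 153 154 153 152 149 121 118 119 121 117 121 121 119 132 152 152 152 220 217 200
153 154 157 154 155 155 155 135 123 124 122 120 121 121 118 125 121 124 125 153 154 154 154 153
149 148 150 149 149 150 117 123 119 123 127 123 120 123 122 121 127 121 127 125 132 150 153 150
149 149 149 149 151 123 122 121 119 122 126 128 122 123 126 121 124 124 123 128 125 151 153 153
153 152 150 152 152 121 124 123 123 119 126 126 129 123 125 127 118 126 126 125 127 120 151 151
149 148 147 149 112 124 125 127 123 125 122 127 132 127 127 126 124 121 127 124 125 126 143 148
154 154 155 154 121 122 124 125 126 126 124  86  68  66  31 105 128 123 125 128 122 129 117 149
159 158 157 156 121 123 123 126 127 126  88  73  70  73  72  40 116 128 122 126 127 124 125 153
157 1
[... 2288 characters left out ...]

118 120  43  35 107  45  73  78 106 110 109 110 113 110 109 112 118 114  99  94 119 121  57 112 118
117 118 115 102 106  45  72  73  92 106 115 118 121 118 119 116 104 103 108 118 118 118 120 118 118
119 118 118 115 105  97  69  71  71  43  26  29  53  39  31  10   9  86 148 151 131 100 125 117 118
116 117 117 113 117 120 115  91 102  80  14  18  19  19  19  17  14  79 158 204 198 145 149 123 117
204 150  94  58 110 132 133 132 132 116  13  18  18  19  20  20  16  79 130 129 130 130 129 125 117
138 101 136 134 132 130 129 129 129 113  14  19  18  20  19  18  16  79 130 128 136 153 178 177 158
117 151 120 130 130 132 131 131 132 122  25  14  15  15  13  11  81 137 153 222 218 215 214 214 206
```

Run:
```python
from h import *
to(.427,-.0226,.11,head=160.4)
```

```text
t 25.3 tcp [0.5938 0.0385 0.0788] head 160.43 tilt [ 0. -0. -1.] F [-0.6 -0.3 -0.1] w 75.0
turn 0.03 total [ 4.555 -3.784 -1.042] rows 8 [ 0.569 -0.473 -0.13 ]
```

>>> {"api": "drive_tool", "payload": {
  "commands": "80 0 0 -0.8 0;80 0 0 -0.8 0;80 0 0 -0.8 0;80 0.6 -0.5 0 0;80 0.9 -0.75 0 0;80 0.9 -0.75 0 0;80 0.9 -0.75 0 0;80 0.9 -0.75 0 0"
}}

```text
time: 26.3
tool_pos: [0.4388, -0.0185, 0.1508]
tool_rot: [0.0, 0.17, 0.985, -0.0]
contact_force: [-0.4, 0.8, -0.1]
gripper_width: 0.937
```

>>> {"api": "drive_tool", "payload": {
  "commands": "70 0.355 -0.284 0.6 0;70 0 0 0.7 0;70 0 0 0.2 0;70 0 0 0 0;70 0 0 0 0;70 0 0 0 0;70 0 0 0 0;70 0 0 0 0"
}}

```text
time: 27.3
tool_pos: [0.4271, -0.0227, 0.106]
tool_rot: [0.0, 0.17, 0.985, -0.0]
contact_force: [0.5, 0.0, 0.6]
gripper_width: 0.823
```

Run:
```python
from h import *
from plant import manip
to(.427,-.0226,.007,head=160.4)
p=manip.camera_params("wrist");im=manip.grab_frame("wrist");cv2.imwrite("pics/w14.png",im[:,:,::-1])
c=proj(p,[[.427,-.0226,.006],[.427,-.0226,.02]],True);print(c)
q=im.astype(int);g=(q[:,:,0]-q[:,:,2]>60)
n,l,st,ce=cv2.connectedComponentsWithStats(g.astype(np.uint8))
for k in range(1,n):
    if st[k,4]>100: print(st[k],ce[k].round(1))
a=np.linspace(0,6.283,90)
X=np.r_[np.c_[.427+.022*np.cos(a),-.0226+.022*np.sin(a),a*0+.006],np.c_[.427+.015*np.cos(a),-.0226+.015*np.sin(a),a*0+.02]]
u=proj(p,X,True);print("pred bbox",u.min(0),u.max(0))
```

```text
t 27.3 tcp [ 0.4271 -0.0227  0.106 ] head 160.43 tilt [ 2.e-04 -1.e-04 -1.e+00] F [0.5 0.  0.6] w 70.2
turn 0.03 total [5.000e-03 1.000e-03 3.299e+00] rows 8 [0.001 0.    0.412]
[[276.29254561 207.41534788]
 [276.19319744 213.1199238 ]]
[ 250  181   54   52 1792] [276.5 205.8]
[108 404  28  16 320] [121.3 412.7]
pred bbox [248.26788501 179.97068322] [304.35353071 233.47503307]
```

>>> {"api": "drive_tool", "payload": {
  "commands": "70 0 0 0.6 0;60 0 0 0.8 0;55 0 0 0.8 0;50 0 0 0.6 0;50 0 0 0.4 0;50 0 0 0.1 0;50 0 0 0 0;50 0 0 0 0"
}}

```text
time: 28.35
tool_pos: [0.4277, -0.0228, 0.0076]
tool_rot: [0.001, 0.17, 0.985, -0.0]
contact_force: [0.2, -0.3, -0.3]
gripper_width: 0.588
```

>>> {"api": "drive_tool", "payload": {
  "commands": "40 0 0 0 0;20 0 0 0 0;15 0 0 0 0;15 0 0 0 0;15 0 0 0 0;15 0 0 -0.4 0;15 0 0 -0.8 0;15 0 0 -0.8 0"
}}

```text
time: 29.35
tool_pos: [0.4267, -0.0226, 0.0676]
tool_rot: [-0.0, 0.17, 0.985, 0.0]
contact_force: [0.7, -0.2, -0.6]
gripper_width: 0.319
```

Run:
```python
from h import *
from plant import manip
o,M=bolt(.608,.0333,-.342);Rz=R.from_euler("z",-.342).as_matrix()
t=o+Rz@np.array([.0274,.010,0]);print(t)
to(t[0],t[1],.13,head=160.4)
im=manip.grab_frame("wrist");cv2.imwrite("pics/w15.png",im[:,:,::-1])
q=im.astype(int);g=(q[:,:,0]-q[:,:,2]>60)
n,l,st,ce=cv2.connectedComponentsWithStats(g.astype(np.uint8))
for k in range(1,n):
    if st[k,4]>100: print(st[k],ce[k].round(1))
```

```text
[0.63716687 0.03353167 0.06      ]
t 29.35 tcp [ 0.4267 -0.0226  0.0676] head 160.43 tilt [-2.e-04  1.e-04 -1.e+00] F [ 0.7 -0.2 -0.6] w 27.2
turn 0.03 total [-5.981  4.115 -2.08 ] rows 8 [-0.748  0.514 -0.26 ]
[ 238  225   81   81 3804] [277.7 262.1]
```

>>> {"api": "drive_tool", "payload": {
  "commands": "15 0 0 -0.95 0;15 -0.4 0.2 -0.95 0;15 -0.6 0.4 -0.9 0;15 -0.8 0.55 0 0;15 -0.8 0.55 0 0;15 -0.8 0.55 0 0;15 -0.8 0.55 0 0;15 -0.8 0.55 0 0"
}}

```text
time: 30.4
tool_pos: [0.6027, 0.0221, 0.1503]
tool_rot: [-0.0, 0.17, 0.985, -0.0]
contact_force: [-0.5, -0.9, -0.9]
gripper_width: 0.318
```

>>> {"api": "drive_tool", "payload": {
  "commands": "15 -0.6 0.45 0 0;15 -0.38 0.3 0 0;15 0 0 0.5 0;15 0 0 0.5 0;15 0 0 0.4 0;15 0 0 0.2 0;15 0 0 0 0;15 0 0 0 0"
}}

```text
time: 31.4
tool_pos: [0.6375, 0.0331, 0.1033]
tool_rot: [0.0, 0.17, 0.985, 0.0]
contact_force: [-0.7, 0.7, -0.9]
gripper_width: 0.32
```

Run:
```python
from h import *
to(.6372,.0335,.0935,head=160.4)
```

```text
t 31.4 tcp [0.6375 0.0331 0.1033] head 160.42 tilt [ 7.e-04 -1.e-04 -1.e+00] F [-0.7  0.7 -0.9] w 27.3
turn 0.02 total [0.014 0.011 0.327] rows 8 [0.002 0.001 0.041]
```

>>> {"api": "drive_tool", "payload": {
  "commands": "15 0 0 0.2 0;15 0 0 0.13 0;15 0.02 0 0.1 0;15 0.02 0 0.1 0;15 0.02 0 0.1 0;15 0 0 0.08 0;15 0 0 0 0;15 0 0 0 0"
}}

```text
time: 32.4
tool_pos: [0.6361, 0.0337, 0.0907]
tool_rot: [-0.001, 0.17, 0.985, -0.001]
contact_force: [-23.7, 1.0, 38.5]
gripper_width: 0.323
```

```bash
python3 bf.py .007
python3 - <<'E'
from h import *
to(.6372,.0335,.0935,head=160.4)
E
```

```text
held point in bolt frame mm [42.3  9.8 18. ] F in bolt frame [ 1.1 -7.  44.7] t 32.4
t 32.4 tcp [0.6361 0.0337 0.0907] head 160.46 tilt [-1.2e-03 -8.0e-04 -1.0e+00] F [-23.7   1.   38.5] w 27.6
turn 0.06 total [-0.038  0.005 -0.093] rows 8 [-0.005  0.001 -0.012]
```

>>> {"api": "drive_tool", "payload": {
  "commands": "15 0 0 0.06 0;15 0 0 0.06 0;15 0 0 0.06 0;15 0 0 0.06 0;15 0 0 0 0;15 0 0 0 0;15 0 0 0 0;15 0 0 0 0"
}}

```text
time: 33.4
tool_pos: [0.6365, 0.0337, 0.0897]
tool_rot: [-0.001, 0.17, 0.986, -0.001]
contact_force: [-39.7, 0.6, 65.8]
gripper_width: 0.321
```

```bash
python3 bf.py .007
python3 - <<'E'
from h import *
from plant import manip
im=manip.grab_frame("wrist");cv2.imwrite("pics/w16.png",im[:,:,::-1]);b=manip.grab_frame("scene");cv2.imwrite("pics/w16s.png",b[:,:,::-1])
q=im.astype(int);g=(q[:,:,0]-q[:,:,2]>60)
n,l,st,ce=cv2.connectedComponentsWithStats(g.astype(np.uint8))
for k in range(1,n):
    if st[k,4]>100: print(st[k],ce[k].round(1))
for r in im[215:330:4,225:335:4].astype(int): print(*["%3d"%(v.mean()) for v in r])
E
```

```text
held point in bolt frame mm [42.1  9.9 17. ] F in bolt frame [  2.9 -12.7  75.7] t 33.4
[ 238  228   80   30 1055] [278.4 241.4]
[ 249  247   59   61 1808] [277.9 277.7]
[   0  292   38  108 2337] [ 12.8 353.8]
128 126 126 129 126 126 124 123 127 129 128 129 125 126 126 123 124 128 128  95 154 155 155 156 156 157 158 158
128 129 128 125 128 126 127 124 124 127 128 129 128 125 126 127 125 114  84 149 149 151 151 152 153 151 151 151
 84 115 129 129 126 129 128 125 125 128 128 128 129 127 127 126  83 123 152 153 151 152 154 153 153 153 155 153
154 150  89 118 131 132 130 128 125 128 131 134 134 125 101  79  82 117 154 156 156 155 155 155 157 158 157 158
155 155 156 150  92  85  82  87 100 104  86  82  87 103 121 121 122 120  94 132 154 153 154 151 152 154 154 154
155 155 155 154 155 156 131 107 123 120 125 126 122 122 122 119 121 119 121 118  99 153 155 154 155 156 156 157
152 154 153 152 152 117 112 123 124 125 125 123 123 123 122 121 119 121 120 119 120 106 151 151 153 153 153 153
151 152 152 152 151 111 118 117 118 117 100  72  60  59  58  60  75 120 119 118 120 118 120 151 151 154 1
[... 1658 characters left out ...]
  18  22  35  37  38  41  41
 23  22  16  19  33  14  80 109 109 109 110 109 113 109 112 110 108 109 109 108 108  21  25  31  36  35  41  39
 20  22  17  15  32  12 102 108 107 108 108 110 108 107 108 108 109 108 108 108 110  28  31  30  31  35  37  38
 18  20  20  15  32  16 105 108 108 109 108 108 108 107 106 110 108 109 109 109 109  50  24  27  30  31  37  34
 20  19  20  19  29  14 106 108 108 108 108 108 109 107 109 108 109 108 109 110 108  68  32  23  26  31  35  36
 10  18  16  18  31  16 108 109 107 109 107 108 109 108 109 108 108 108 109 110 109 103  30  25  22  28  31  33
 21  18  21  16  30  29 109 108 107 107 108 109 107 109 109 108 108 109 107 107 107 105  31  18  26  26  30  33
```

Run:
```python
from h import *
from plant import manip
s=manip.state();p=manip.camera_params("wrist");T=rot(s["tool_rot"]);a=np.linspace(0,6.283,180)
im=cv2.imread("pics/w16.png").astype(int).mean(2)
print("col279",*im[236:310:2,279].astype(int))
for th in(0,10,15,20,25,30,35):
    t=np.radians(th);n=np.array([np.sin(t),0,-np.cos(t)]);e=np.array([np.cos(t),0,np.sin(t)])
    out=[]
    for d,r in((.006,.009),(-.014,.009),(.006,.015)):
        X=np.array([0,0,-.007])+n*d+r*(np.outer(np.cos(a),e)+np.outer(np.sin(a),[0,1,0]))
        u=proj(p,s["tool_pos"]+X@T.T,True);out+=[u[:,1].min(),u[:,1].max()]
    print(th,np.round(out,1))
```

```text
col279 121 123 117 63 58 67 108 124 124 118 112 113 154 153 155 157 154 154 153 153 153 154 157 150 68 88 58 60 60 63 88 122 124 119 117 112 111
0 [264.8 298.2 246.5 277.4 252.8 308.5]
10 [261.4 297.9 249.9 282.8 248.6 309.3]
15 [259.8 297.4 251.9 285.5 246.8 309.4]
20 [258.4 296.8 254.  288.1 245.3 309.2]
25 [257.2 296.  256.3 290.6 244.1 308.7]
30 [256.1 295.1 258.6 293.1 243.2 308. ]
35 [255.1 293.9 261.1 295.4 242.5 307. ]
```

>>> {"api": "drive_tool", "payload": {
  "commands": "15 0 0 -0.7 0;15 0 0 -0.8 0;15 0 0 -0.75 0;15 0.4 -0.1 0 0;15 0.6 -0.1 0 0;15 0.7 -0.1 0 0;15 0.6 0 0 0;15 0.2 0 0 0"
}}

```text
time: 34.5
tool_pos: [0.5598, 0.0507, 0.14]
tool_rot: [-0.001, 0.17, 0.985, -0.0]
contact_force: [0.0, 0.2, -0.4]
gripper_width: 0.322
```

Run:
```python
from h import *
from plant import manip
o,M=bolt(.608,.0333,-.342);Rz=R.from_euler("z",-.342).as_matrix()
t=o+Rz@np.array([-.051,.0,0]);print(t)
to(t[0],t[1],.119,head=160.4)
im=manip.grab_frame("wrist");cv2.imwrite("pics/w17.png",im[:,:,::-1])
print("col279",*im[236:310:2,279].astype(int).mean(1).astype(int))
b=manip.grab_frame("scene");cv2.imwrite("pics/w17s.png",b[:,:,::-1])
print("scene: washer/spacer stack rows, at bolt column")
S=manip.camera_params("scene")
for n in(0,.026,.034,.062):print(n,proj(S,o+M[:,2]*n)[0].round(1))
for r in b[182:208,270:304].astype(int): print(*["%3d"%v.mean() for v in r[::1]])
```

```text
[0.55995362 0.05040397 0.06      ]
t 34.5 tcp [0.5598 0.0507 0.14  ] head 160.45 tilt [-2.9e-03  1.0e-04 -1.0e+00] F [ 0.   0.2 -0.4] w 27.5
turn 0.05 total [-0.011 -0.007  0.701] rows 8 [-0.001 -0.001  0.088]
col279 123 124 104 72 71 74 73 97 128 125 120 118 112 77 74 116 138 137 134 136 113 102 74 87 78 70 72 74 71 77 90 129 122 120 119 187 215
scene: washer/spacer stack rows, at bolt column
0 [287.4 202.3]
0.026 [286.8 191.1]
0.034 [286.6 187.6]
0.062 [285.9 175.4]
 70  71  70  70  71  70  67  87 118 116 116 116 118 108  83 108 136 138 123 101 102 117 116 116 116 116 116 115 116 115 115 115 115 116
 71  70  71  71  71  71  69  84 114 118 117 116 117 105  78 113 134 134 126 104 100 116 114 113 114 114 115 115 115 115 116 115 116 116
 70  70  70  70  70  71  70  68  82 112 115 116 116 103  87 117 120 119 119 119  95 107 115 129 130 126 123 115 114 115 116 116 115 116
 70  70  72  70  71  69  70  72  74  88 107 106 104  95  84 109 135 135 120 114 102 122 141 173 169 161 154 138 131 118 115 116 115 115
 71  71  70  72  70  70  80  90  95 103 102 101 102  96  86 102 121 140 126 109 139
[... 2208 characters left out ...]
 212 211 211 211 210
211 210 211 210 212 213 215 216 198 153 146 120 103  83  84  76  55  55  67  84  94 114 127 176 220 215 211 209 209 209 209 209 209 210
210 210 211 211 212 213 213 214 214 217 218 220 209 179 181 171 146 146 159 180 194 220 218 216 212 211 209 210 210 210 209 209 209 209
209 209 209 209 208 208 208 209 209 210 211 211 212 213 214 215 216 216 214 212 211 210 209 209 209 209 209 209 209 208 209 209 209 209
211 211 210 209 208 208 209 208 209 208 208 208 208 209 209 209 210 209 209 210 208 208 207 208 207 207 206 206 206 206 206 206 205 204
197 193 198 210 208 207 207 207 207 207 208 207 206 206 207 206 206 206 206 205 204 203 204 205 206 208 209 214 217 221 223 224 221 214
```

>>> {"api": "drive_tool", "payload": {
  "commands": "15 0 0 0.35 0;15 0 0 0.3 0;15 0 0 0.1 0;15 0 0 0.1 0;15 0 0 0.1 0;15 0 0 0.1 0;15 0 0 0.1 0;15 0 0 0 0"
}}

```text
time: 35.6
tool_pos: [0.5617, 0.0506, 0.1164]
tool_rot: [-0.002, 0.17, 0.985, -0.001]
contact_force: [-28.8, 1.5, 45.3]
gripper_width: 0.325
```

```bash
cat > ti.py <<'E'
from h import *
from plant import manip
import sys
s=manip.state();print(s["tool_pos"].round(4),s["contact_force"].round(1),s["time"])
im=manip.grab_frame("wrist");cv2.imwrite("pics/%s.png"%sys.argv[1],im[:,:,::-1])
b=manip.grab_frame("scene");cv2.imwrite("pics/%ss.png"%sys.argv[1],b[:,:,::-1])
for c in(272,278,284):print(c,*im[236:310:2,c].astype(int).mean(1).astype(int))
E
python3 ti.py w18; python3 bf.py .007
```

```text
[0.5617 0.0506 0.1164] [-28.8   1.5  45.3] 35.6
272 130 128 119 71 68 70 98 132 133 130 122 119 134 141 144 144 145 143 130 65 130 110 73 70 82 64 63 67 68 76 118 128 124 121 123 197 210
278 126 130 104 66 67 70 114 131 131 125 119 121 136 137 138 137 140 142 84 89 145 78 75 68 79 67 66 68 69 71 110 132 125 120 117 162 212
284 126 124 120 69 67 67 90 130 133 127 122 120 137 141 141 141 141 139 122 45 102 147 79 74 76 65 66 68 67 84 131 132 127 124 122 189 206
held point in bolt frame mm [-8.3  0.8 79.9] F in bolt frame [-0.9 -9.4 52.6] t 35.7
```

>>> {"api": "drive_tool", "payload": {
  "commands": "15 0 0 -0.6 0;15 0.23 0 0 0;15 0 0 0.3 0;15 0 0 0.2 0;15 0 0 0.1 0;15 0 0 0.1 0;15 0 0 0.1 0;15 0 0 0 0"
}}

```text
time: 36.7
tool_pos: [0.5553, 0.0533, 0.1097]
tool_rot: [-0.002, 0.17, 0.985, -0.0]
contact_force: [-29.6, 2.8, 50.5]
gripper_width: 0.319
```

```bash
python3 ti.py w19; python3 bf.py .007
```

```text
[0.5553 0.0533 0.1097] [-29.6   2.8  50.5] 36.7
272 133 111 117 122 128 134 131 108 154 170 166 124 136 138 138 136 136 137 138 139 141 144 149 146 82 56 78 121 128 129 131 124 131 135 135 130 121
278 132 103 119 125 130 134 126 127 167 168 166 122 131 130 135 138 141 142 141 141 142 141 142 140 121 58 61 119 127 130 127 125 109 132 134 132 124
284 132 111 113 125 130 137 134 105 157 168 163 120 139 139 139 135 135 134 137 140 142 145 145 142 73 57 92 130 134 132 132 125 125 137 135 130 112
held point in bolt frame mm [-17.8   1.2  77.9] F in bolt frame [ 1.2 -7.6 58.1] t 36.8
```

>>> {"api": "drive_tool", "payload": {
  "commands": "15 0 0 -0.4 0;15 0 0 -0.5 0;15 0 0 -0.5 0;15 -0.2 0 0 0;15 -0.2 0 0 0;15 -0.1 0 0 0;15 0 0 0 0;15 0 0 0 0"
}}

```text
time: 37.8
tool_pos: [0.5693, 0.0477, 0.1429]
tool_rot: [-0.0, 0.17, 0.985, -0.0]
contact_force: [0.1, 0.1, -0.6]
gripper_width: 0.32
```

```bash
python3 - <<'E'
from h import *
o,M=bolt(.608,.0333,-.342);Rz=R.from_euler("z",-.342).as_matrix()
t=o+Rz@np.array([-.0411,.0,0])
to(t[0],t[1],.1216,head=160.4)
E
python3 ti.py w20
python3 - <<'E'
import cv2
im=cv2.imread("pics/w20.png").mean(2).astype(int)
for y in range(232,312,3): print(y,*["%3d"%v for v in im[y,240:320:3]])
E
```

```text
t 37.8 tcp [0.5693 0.0477 0.1429] head 160.42 tilt [-7.e-04  0.e+00 -1.e+00] F [ 0.1  0.1 -0.6] w 27.3
turn 0.02 total [-0.007 -0.018  0.71 ] rows 8 [-0.001 -0.002  0.089]
[0.5693 0.0477 0.1429] [ 0.1  0.1 -0.6] 37.8
272 132 78 66 114 128 129 125 121 111 99 96 97 100 100 98 68 114 194 200 201 203 200 127 69 57 56 61 99 129 131 125 120 120 119 150 233 233
278 124 61 76 120 128 127 122 118 115 131 132 129 106 106 104 100 59 161 198 202 203 205 197 78 58 57 60 79 127 132 129 119 118 120 121 212 232
284 131 79 63 111 129 129 126 124 100 92 94 98 98 99 89 65 102 185 197 198 199 198 127 62 57 60 65 111 135 138 128 122 120 120 144 233 233
232 162 162 139 123 102 128 137 138 138 138 136 134 134 134 132 132 130 129 133 133 130 118 115 134 219 227 228
235 162 155 111 107 129 135 135 140 136 138 136 135 134 134 132 130 132 130 133 131 131 133 129 120 149 223 226
238 164 125 114 130 131 130 131 131 134 131 105  69  62  64  73  86 104 130 131 131 131 131 134 122 129 179 228
241 153  99 124 128 130 130 129 117  68  61  68 100 112 104  96  79  71  70 122 134 134 132 133 133 113 168 225
244 130 119 
[... 1863 characters left out ...]
 122 123  45  29  35  50  91
295  33  17  14  19 120 121 123 118 120 123 126 130 131 131 137 130 126 123 119 122 122 121  84  25  33  47  99
298  33  15   9  60 235 150 118 122 119 120 120 121 121 121 124 120 118 106 120 122 132 230 171  26  32  47 116
301  31  21  11  84 233 234 228 134 121 119 120 120 113 121 120 122 122 122 126 163 235 236 209  22  29  44  52
304  34  19  15 147 234 234 233 233 221 194 168 140 125 120 126 155 201 231 233 234 234 234 221  23  27  44  39
307  31  28  11 178 234 234 234 234 234 234 234 234 233 232 234 235 234 234 234 234 234 234 231  28  25  42  37
310  31  28  15 210 235 235 235 234 234 235 234 234 235 235 234 234 234 234 234 235 235 235 234  52  26  40  34
```

>>> {"api": "drive_tool", "payload": {
  "commands": "15 -0.04 0 0.25 0;15 0 0 0.25 0;15 0 0 0.2 0;15 -0.08 0 0.128 0;15 -0.08 0 0.128 0;15 -0.08 0 0.128 0;15 0 0 0 0;15 0 0 0 0"
}}

```text
time: 38.9
tool_pos: [0.5776, 0.0447, 0.1109]
tool_rot: [0.0, 0.17, 0.985, -0.0]
contact_force: [-0.4, -0.2, -1.0]
gripper_width: 0.317
```

```bash
python3 ti.py w21; python3 bf.py .007
```

```text
[0.5776 0.0447 0.1109] [-0.4 -0.2 -1. ] 38.9
272 132 78 66 114 130 130 125 122 108 51 76 77 79 98 117 124 119 99 100 101 102 101 77 69 57 56 60 98 128 133 124 119 119 119 122 146 192
278 123 63 76 123 128 124 121 118 62 66 74 74 122 138 137 133 131 133 115 105 104 103 90 68 60 58 58 80 125 133 128 119 117 119 119 184 210
284 132 83 64 111 130 128 126 122 95 28 71 77 80 83 91 102 95 96 96 97 98 95 72 62 57 58 63 111 137 134 128 122 120 120 137 211 214
held point in bolt frame mm [ 3.1  0.6 66.4] F in bolt frame [ 0.1 -0.3 -1.4] t 39.0
```

>>> {"api": "drive_tool", "payload": {
  "commands": "15 -0.066 0 0.106 0;15 -0.066 0 0.106 0;15 -0.066 0 0.106 0;15 -0.04 0 0.064 0;15 0 0 0 0;15 0 0 0 0;15 0 0 0 0;15 0 0 0 0"
}}

```text
time: 40.0
tool_pos: [0.5843, 0.0425, 0.0998]
tool_rot: [0.0, 0.17, 0.985, 0.0]
contact_force: [-3.1, -0.4, 4.6]
gripper_width: 0.322
```

```bash
python3 bf.py .007
```

```text
held point in bolt frame mm [ 3.3  0.7 53.1] F in bolt frame [ 0.1 -1.4  5.4] t 40.0
```

>>> {"api": "drive_tool", "payload": {
  "commands": "15 -0.04 0 0.064 0;15 -0.04 0 0.064 0;15 0 0 0 0;36 0 0 0 0;50 0 0 0 0;60 0 0 0 0;60 0 0 0 0;60 0 0 0 0"
}}

```text
time: 41.0
tool_pos: [0.5862, 0.0416, 0.095]
tool_rot: [-0.0, 0.17, 0.985, -0.0]
contact_force: [-0.1, -0.3, -0.1]
gripper_width: 0.702
```

```bash
python3 bf.py .007; python3 ti.py w22 >/dev/null
```

```text
held point in bolt frame mm [ 2.5  0.5 48. ] F in bolt frame [-0.1 -0.3 -0.1] t 41.0
```

>>> {"api": "drive_tool", "payload": {
  "commands": "65 0 0 -0.7 0;75 0 0 -0.9 0;75 0 0 -0.9 0;75 0.8 0 -0.4 0;75 0.9 0 0 0;75 0.9 0 0 0;75 0.5 0 0 0;75 0 0 0 0"
}}

```text
time: 42.1
tool_pos: [0.4988, 0.073, 0.1835]
tool_rot: [0.001, 0.17, 0.985, 0.0]
contact_force: [0.3, 0.4, -0.9]
gripper_width: 0.88
```

```bash
python3 ti.py w23 | head -1
python3 - <<'E'
from h import *
from plant import manip
S=manip.camera_params("scene");P=manip.camera_params("wrist");T=manip.camera_params("top")
o,M=bolt(.608,.0333,-.342)
a=cv2.imread("pics/w23.png");b=cv2.imread("pics/w23s.png")
u=proj(P,o+M[:,2]*.04,True)[0].astype(int);v=proj(S,o+M[:,2]*.04)[0].astype(int);print(u,v)
y0,x0=max(0,u[1]-70),max(0,u[0]-70)
A=a[y0:y0+140,x0:x0+140];B=b[v[1]-33:v[1]+34,v[0]-33:v[0]+34]
f=lambda i:cv2.resize(i,(400,400),interpolation=cv2.INTER_CUBIC)
cv2.imwrite("pics/v12.png",np.hstack([f(A),f(B)]))
E
```

```text
[0.4988 0.073  0.1835] [ 0.3  0.4 -0.9] 42.1
[275 314] [286 185]
```

View pics/v12.png

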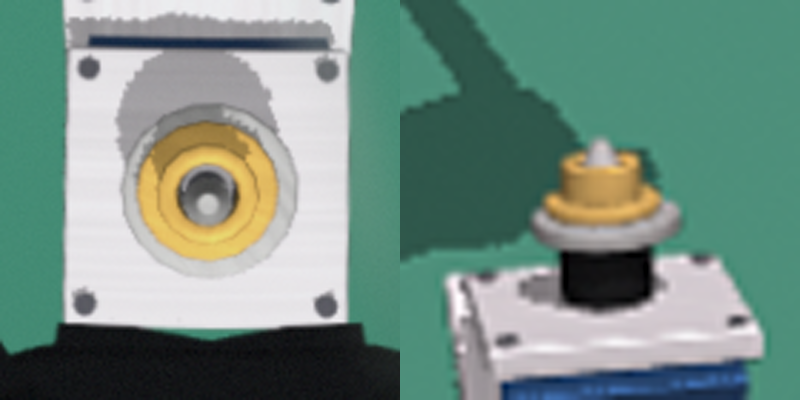

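```bash
python3 -c "
from plant import manip
s=manip.state();print(s['time'],s['contact_force'].round(2));print(manip.job_done())"
```

```text
42.2 [0.72 0.85 0.91]
the job is handed in; nothing more can be done
None
```

The spacer, washer and bushing (flange down) are threaded on the bolt in that order, each released before I fetched the next. I handed the job in at 42.2 s; it gives no verdict.

**Method:** the move commands cannot tilt the tool. So I gripped each part across the lean and pivoted it in the jaws towards the bolt angle, by pressing it on the jig plate or the bolt tip. I then slid it down along the bolt axis.

**Last checks:** the final wrist and scene pictures show all three parts seated flat, with only the bolt's taper standing out. The gripper was well clear and the force reading was near zero. I judged the seating from the pictures and did not measure it to the millimetre. I did not re-check the bottle, bin and meter at the end; the arm was not driven near the bin or meter, and it stayed well clear of the bottle.

**What went wrong:**
- **Bushing tilt:** the first press on the plate stalled at about 12°, most likely because the flange hit the spacer. The force rose to about 76 N (limit at the wrist 120 N).
- **Mend:** I checked the spacer and washer in the scene picture and they had not moved. I then tilted the bushing further on the bolt tip.
- **Tilt estimates:** these disagreed, about 25° under load against about 20° unloaded. The bushing squared up against the washer as I pushed it home.

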